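# Clear the jigger stand and offer up its arm

### The job

Hold the scraper block and wipe the three chips of dry clay off the flat top of the iron stand onto the table (move them with the scraper, not with the fingers), then set the scraper back down flat on the table. Then pick up the aluminium jigger arm by its balance point, not by its middle, and hold it level and still about 5 cm above the stand's top, lined up with it: the round weight over the round end, the foot over the far part of the narrow end. Finish while still holding it there; do not put it down or let go, and leave the bottle, cup and sketchbook alone.

Things in the scene. Friction and masses are not known exactly. Their poses are not given: they have to be found in the camera images.
- jig_arm: Loose cast-aluminium jigger arm, about 0.5 kg, 223 mm long, lying flat. Origin: on its underside, below the balance point; +x from weight to foot, z up. Weight: upright cylinder 50 mm wide, 46 tall (plus 6 mm bolt head), axis at x = -57 mm. Bar: 18 mm wide, from 18 to 38 mm above the underside.
- jig_balance (a point): The arm's balance point: on the bar's centre line, 28 mm above the arm's underside (mid-height of the bar), 32 mm along the bar from the surface of the weight, well off the middle of the length; axes as the arm.
- jig_weight (a point): Centre of the underside of the arm's round weight; axes as the arm.
- jig_foot (a point): Centre of the underside of the arm's foot, a block 16 mm (along the arm) by 32 mm by 38 mm tall, 133 mm from the balance point; axes as the arm.
- stand: Dark cast-iron stand fixed to the table, 245 mm long, flat level top 45 mm above the table, keyhole-shaped: a round end 80 mm wide (axis at x = -82.5 mm) and a straight narrow end 44 mm wide out to x = +122.5 mm. Origin: at table height under the middle of its length; +x from round to narrow end, z up. Four bolt lugs at its foot, 12 mm high, reach 45 mm either side of its centre line.
- stand_seat (a point): Point on the stand's top (45 mm above the table), on its centre line, over which the arm's balance point belongs; axes as the stand.
- stand_round (a point): Centre of the stand's round end, on its top; the arm's weight belongs over it; axes as the stand.
- stand_foot (a point): Point on the top of the narrow end, on its centre line, 15 mm short of the end; the arm's foot belongs over it; axes as the stand.
- scraper: Wooden scraper block, loose, 0.14 kg, standing flat on the table. Base block 40 mm (x) by 110 mm (y) by 24 mm tall, with a grip ridge on top 22 mm thick (x) by 80 mm long (y), from 24 to 60 mm above the underside. Origin: centre of the underside, z up. The long side faces (facing +x and -x) push the chips.
- chip0: Chip of dry clay, 24 by 22 mm, 10 mm thick, about 12 g, lying loose on the flat top of the stand at the start. Origin: centre of its underside.
- chip1: Chip of dry clay, 24 by 22 mm, 10 mm thick, about 12 g, lying loose on the flat top of the stand at the start. Origin: centre of its underside.
- chip2: Chip of dry clay, 24 by 22 mm, 10 mm thick, about 12 g, lying loose on the flat top of the stand at the start. Origin: centre of its underside.
- pump_bottle: Amber bottle with a black cap, 60 mm diameter, 130 mm tall, standing on the robot's left. Bystander. Origin: centre of the underside.
- cup: White ceramic cup, 72 mm diameter, 75 mm tall, standing on the robot's left. Bystander. Origin: centre of the underside.
- sketchbook: Closed black sketchbook 150 x 210 x 16 mm, lying on the robot's right. Bystander. Origin: centre of the underside.
Not all that is in view belongs to the job. Several things have the shape of the jig_arm; the one meant has the colours described above.

How it is judged:
By the outcome, as a careful person would: the job done as asked, in the order asked, and still so for the second after the job is handed in, while the arm keeps its last pose, push and grip.
It also fails if it takes over 61 s, if anything falls off the work surface, if the arm or the gripper's body presses on something with over 40 N, if the wrist force passes 120 N, or if a joint passes its speed limit or range.

### The arm

A 7-joint arm with a two-finger parallel gripper is mounted at the origin on the work surface. World frame = base frame: x ahead of the robot, y to its left, z up, the work surface at z = 0. Lengths are in m, angles in rad, forces in N, time in s.
With the tool pointing down it reaches from about 0.35 to 0.9 m from the base axis. Payload 8.1 kg.
Tool frame: the origin (TCP) lies at the very end of the fingers, on their centre line; the grasp point (between the pads) lies 19 mm behind it; z points along the fingers, y is the line along which they close (so a half turn about z gives the same grasp; the last joint's range is limited). The gripper opens to 92 mm and grips with 3 to 60 N. Pads are 19 mm wide; open, the fingers measure 130 mm over their backs; the gripper's body (75 mm by 190 mm) begins 47 mm behind the grasp point.
Start: joints at [1.089, 0.434, 0.025, 1.573, -0.012, 1.134, -0.075], TCP at [0.231, -0.581, 0.227] pointing down, gripper open.
Joint ranges: [-2.62, 2.62], [-0.44, 2.09], [-1.27, 1.32], [0.08, 2.57], [-1.32, 4.46], [0.12, 2], [-2.74, 2.74]. Speed limits (rad/s): [2.22, 2.22, 3.01, 3.01, 3.14, 3.14, 3.14].

### API

Orientations are given as a rotation vector (axis times angle).
In Python, from cell import arm gives the robot as it stands.
- The arm moves only by the shell command python3 -m pendant 'ROWS' [FORCE]. ROWS is a JSON object of lists of equal length, an entry for each row: "slide": the shift along the tool's x, y, z in units of 0.3 m (1.0 is 0.3 m), a list of three; "dr": the turn, a rotation vector about the tool's x, y, z in units of 0.12 rad (1.0 is 0.12 rad), a list of three; "claw": the opening, from 0 (shut) to 1 (fully open). In form: {"slide": [[tx, ty, tz], ...], "dr": [[ax, ay, az], ...], "claw": [claw, ...]}. A call has 1 to 10 rows; each row shifts and turns the commanded pose from where the row before left it, along the tool's axes as they then stand; what a row does not reach is not made up. A row lasts 1/10 s, in which the tool goes at most 50 mm and 8.59 degrees, less where a joint would pass 70% of its speed; a pose out of reach is approached as far as the arm can. A call with a number of a shift or a turn outside -1 to 1 is refused whole. A call with a gripper value outside its range is refused whole. The fingers move at their own pace and stop on an object; FORCE is the grip in N (left out, the last holds). Time passes only in rows, so rows that do not move let the fingers close. It gives the time, the measured TCP pose, the force, the opening and the grip force at its end, in the units of the state.
- arm.observe(): the state, without advancing time (a new reading comes with each control period).
- arm.get_image(name): name is "side" or "top" or "wrist"; returns the picture (480x640x3 uint8, red, green, blue); there is no depth.
- arm.calibration(name): a dict with "K" (3x3 intrinsics, pixels), "dist" ([k1, k2, p1, p2, k3] as OpenCV has them; the pictures are not rectified), "xyz" and "orientation" of the camera in the world. Camera axes: x right, y up, looking along -z (the intrinsics and any distortion apply to the point x, -y, -z); pixel columns grow to the right and rows downward; lengths in m; the calibration is good to about 2 mm. A picture is of the moment at which its call begins: read the wrist's pose just before it. calibration takes no time and is no camera call; for the wrist camera it gives the pose at the moment of the call.
- arm.sign_off(): hands the job in; it is judged then, once.
The state is a dict: "clock": time; "joints": joint angles; "dq": joint speeds; "joint_efforts": joint torques, N m; "position": TCP position; "ee_rot": TCP orientation; "force": force on the tool from outside, world axes, zero at the start; "ft_torque": the same for the moment, N m; "width": opening from 0.0 (shut) to 1.0 (fully open); "gripper_force": force on a finger pad.
Only numpy, scipy, OpenCV 4.12 (cv2) and the standard library are available. Lean on these libraries where they do the work, as an engineer would, in place of code of your own. Each camera call takes 0.05 s, during which the arm holds its last target. There are 200 camera calls.

## Working session

There is one attempt and no reset: what is moved stays moved. The work goes in short steps, Python scripts to look and compute and a shell command to move; the robot and the scene stay as the last step left them, time stands still between calls to the robot, and variables do not carry over. Pictures are saved under pics/ and viewed, at most 12 in all, crops included, and the job is handed in when it is done.

```bash
mkdir -p pics; ls
cat > h.py <<'E'
import numpy as np, cv2
from scipy.spatial.transform import Rotation as R
from cell import arm
def rot(o):
    o=np.array(o,float)
    return o if o.shape==(3,3) else (R.from_rotvec(o).as_matrix() if o.size==3 else R.from_quat(o).as_matrix())
def ray(c,px):
    p=cv2.undistortPoints(np.array(px,float).reshape(-1,1,2),np.array(c['K'],float),np.array(c['dist'],float)).reshape(-1,2)
    d=np.c_[p[:,0],-p[:,1],-np.ones(len(p))]@rot(c['orientation']).T
    return np.array(c['xyz'],float),d
def onplane(c,px,z):
    o,d=ray(c,px); return o+d*((z-o[2])/d[:,2])[:,None]
def proj(c,P):
    q=(np.atleast_2d(P)-np.array(c['xyz']))@rot(c['orientation'])
    q=q*[1,-1,-1]
    return cv2.projectPoints(q,np.zeros(3),np.zeros(3),np.array(c['K'],float),np.array(c['dist'],float))[0].reshape(-1,2)
def meet(c1,p1,c2,p2):
    o1,d1=ray(c1,p1);o2,d2=ray(c2,p2)
    out=[]
    for a,b in zip(d1,d2):
        s=np.linalg.lstsq(np.c_[a,-b],o2-o1,rcond=None)[0]
        A=o1+a*s[0];B=o2+b*s[1]; out.append(np.r_[(A+B)/2,np.linalg.norm(A-B)])
    return np.array(out)
def snap(n,f):
    c=arm.calibration(n); im=arm.get_image(n); cv2.imwrite('pics/'+f,im[:,:,::-1]); return c,im
E
python3 - <<'E'
from h import *
print(arm.observe())
for n in('top','side'):
    c,im=snap(n,n+'0.png'); print(n,c)
E
```

```text
pics
{'clock': 0.0, 'joints': array([ 1.08942155,  0.43520286,  0.02496193,  1.57408686, -0.01161424,
        1.13398486, -0.07512584]), 'dq': array([-0.00123817,  0.00041183,  0.00036645, -0.00164102, -0.00087627,
       -0.00163001,  0.00020475]), 'joint_efforts': array([-1.74789857e-04, -6.67858815e+01,  9.84864347e-01, -3.14461613e+01,
       -6.05223561e-02,  4.29577637e-02,  1.71729807e-04]), 'position': array([ 0.23088613, -0.58024918,  0.22596129]), 'ee_rot': array([-3.08399201e+00, -5.91007548e-01,  6.41027185e-04]), 'force': array([ 0.08483697, -0.09017243,  0.55404759]), 'ft_torque': array([ 0.04102095,  0.00522918, -0.00014111]), 'gripper_force': 0.0, 'width': 1.0042472490384202}
top {'K': array([[460.74602758,   0.        , 309.31749846],
       [  0.        , 460.74602758, 248.10725539],
       [  0.        ,   0.        ,   1.        ]]), 'dist': array([-0.04885469,  0.        ,  0.        ,  0.        ,  0.        ]), 'xyz': array([ 0.28449871, -0.0573964 ,  1.43012465]), 'orientation': array([ 0.14860406, -0.13877571, -1.57465902])}
side {'K': array([[515.72809198,   0.        , 314.91437072],
       [  0.        , 515.72809198, 234.68244538],
       [  0.        ,   0.        ,   1.        ]]), 'dist': array([-0.09104361,  0.        ,  0.        ,  0.        ,  0.        ]), 'xyz': array([0.25384335, 0.81619222, 1.0163199 ]), 'orientation': array([ 0.15058814, -1.0397415 , -2.62906694])}
```

View pics/top0.png

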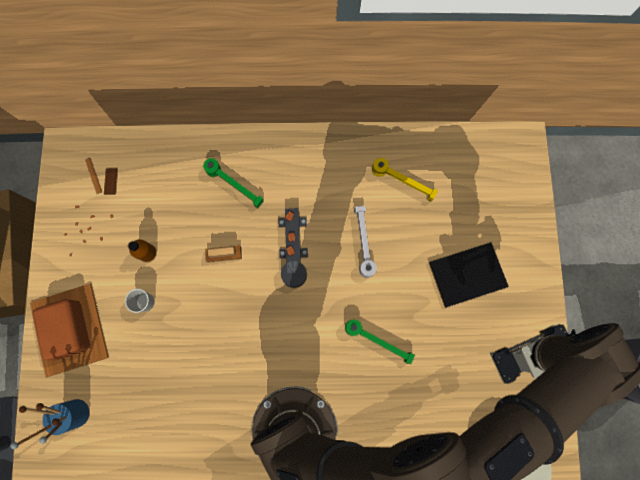

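View pics/side0.png

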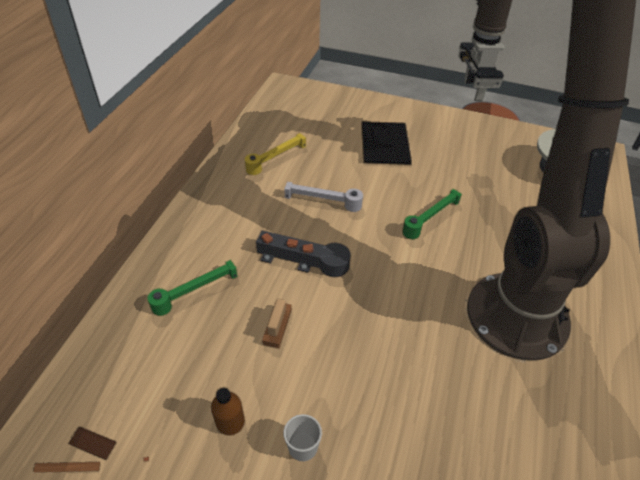

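Top view: stand from (292,210, narrow end) to (294,274, round end), with chips at about (290,215), (291,237) and (292,253). The scraper is at (223,253). The aluminium arm has its weight at (368,268) and foot at (361,208). The side view agrees. Next is a coarse fix from both views.

Run:
```python
from h import *
np.set_printoptions(precision=3,suppress=True)
ct,cs=arm.calibration('top'),arm.calibration('side')
names=['round top','chip far','chip mid','chip near','scraper ridge','arm weight','arm foot']
T=[[294,272],[290,215],[291,237],[292,253],[223,253],[368,267],[361,208]]
S=[[333,258],[267,238],[292,243],[308,248],[278,316],[354,196],[290,188]]
for n,m in zip(names,meet(ct,T,cs,S)): print(n,m)
o=arm.observe(); print(rot(o['ee_rot']))
c=arm.calibration('wrist'); print(c['K'],c['dist']); print((np.array(c['xyz'])-o['position'])@rot(o['ee_rot']), rot(o['ee_rot']).T@rot(c['orientation']))
```

```text
round top [ 0.469 -0.002  0.027  0.002]
chip far [0.643 0.009 0.049 0.003]
chip mid [0.574 0.006 0.052 0.   ]
chip near [0.529 0.004 0.046 0.006]
scraper ridge [0.529 0.215 0.041 0.001]
arm weight [ 0.479 -0.228  0.039  0.004]
arm foot [ 0.667 -0.214  0.025  0.008]
[[ 0.929  0.37  -0.001]
 [ 0.37  -0.929  0.001]
 [-0.    -0.001 -1.   ]]
[[353.44    0.    321.251]
 [  0.    353.44  236.999]
 [  0.      0.      1.   ]] [-0.02  0.    0.    0.    0.  ]
[ 0.075  0.    -0.158] [[ 0.001  0.962  0.274]
 [ 1.    -0.001  0.   ]
 [ 0.001  0.274 -0.962]]
```

```bash
python3 -m pendant '{"slide":[[0,0,-0.083],[0,0,-0.083],[0,0,-0.083],[0,0,-0.083],[0.088,-0.136,0],[0.088,-0.136,0],[0.088,-0.136,0],[0.088,-0.136,0],[0.088,-0.136,0],[0.088,-0.136,0]],"dr":[[0,0,0.79],[0,0,0.79],[0,0,0.79],[0,0,0.79],[0,0,0],[0,0,0],[0,0,0],[0,0,0],[0,0,0],[0,0,0]],"claw":[1,1,1,1,1,1,1,1,1,1]}'
python3 -m pendant '{"slide":[[0.088,-0.136,0],[0.088,-0.136,0],[0.088,-0.136,0],[0.088,-0.136,0],[0,0,0],[0,0,0]],"dr":[[0,0,0],[0,0,0],[0,0,0],[0,0,0],[0,0,0],[0,0,0]],"claw":[1,1,1,1,1,1]}'
python3 - <<'E'
from h import *
c,im=snap('wrist','w1.png'); np.savez('w1.npz',**c)
print(arm.observe()['position'],rot(arm.observe()['ee_rot']))
E
```

```text
clock: 1.1
position: [0.3902, -0.3341, 0.3262]
ee_rot: [-3.142, 0.001, 0.0]
force: [-0.2, -0.4, 0.8]
width: 1.003
gripper_force: 0.0
clock: 1.7
position: [0.4956, -0.1716, 0.3258]
ee_rot: [-3.141, -0.004, 0.002]
force: [-1.4, -0.8, 0.5]
width: 0.997
gripper_force: 0.0
[ 0.4949339  -0.1731515   0.32593311] [[ 9.99999446e-01 -1.52465581e-04 -1.04173170e-03]
 [-1.52791240e-04 -9.99999939e-01 -3.12540547e-04]
 [-1.04168399e-03  3.12699541e-04 -9.99999409e-01]]
```

View pics/w1.png

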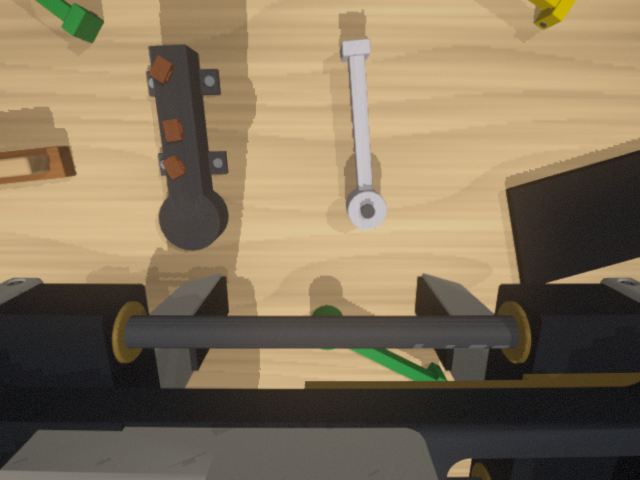

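The wrist view has the stand round end at (193,215), its narrow end at (172,46), chips at (161,69), (172,130) and (174,167), the arm's weight at (367,208) and its foot at (356,49). I'll take a second viewpoint nearer the scraper.

```bash
python3 -m pendant '{"slide":[[-0.01,-0.15,0],[-0.01,-0.15,0],[-0.01,-0.15,0],[-0.01,-0.15,0],[-0.01,-0.15,0],[-0.01,-0.15,0],[0,0,0],[0,0,0]],"dr":[[0,0,0],[0,0,0],[0,0,0],[0,0,0],[0,0,0],[0,0,0],[0,0,0],[0,0,0]],"claw":[1,1,1,1,1,1,1,1]}'
python3 - <<'E'
from h import *
c,im=snap('wrist','w2.png'); np.savez('w2.npz',**c)
E
```

```text
clock: 2.55
position: [0.4774, 0.0963, 0.3262]
ee_rot: [3.141, -0.001, -0.0]
force: [0.2, -1.0, 0.2]
width: 0.997
gripper_force: 0.0
```

View pics/w2.png

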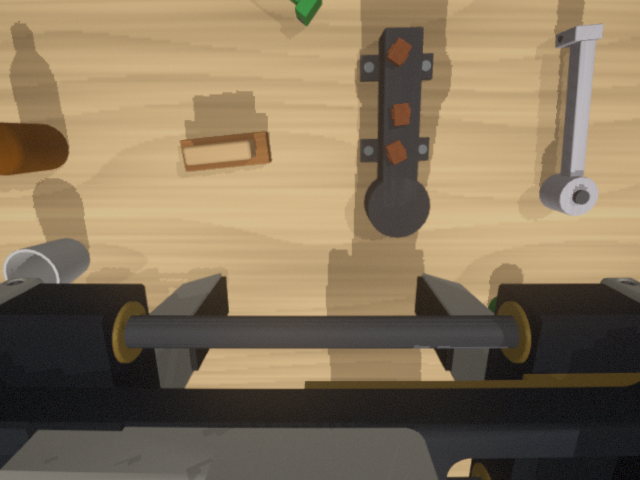

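Run:
```python
from h import *
a=cv2.imread('pics/w1.png');b=cv2.imread('pics/w2.png')
def up(im,x,y,w,h,s=2.5): 
    r=cv2.resize(im[y:y+h,x:x+w],None,fx=s,fy=s,interpolation=cv2.INTER_CUBIC)
    r=np.clip(255*(r/255.)**0.6,0,255).astype(np.uint8)
    for k in range(0,w,10): cv2.line(r,(int(k*s),0),(int(k*s),4 if k%50 else 10),(0,0,255),1)
    for k in range(0,h,10): cv2.line(r,(0,int(k*s)),(4 if k%50 else 10,int(k*s)),(0,0,255),1)
    return r
m=np.hstack([up(a,140,30,90,230),up(b,360,20,80,230),up(a,335,30,60,230),up(b,535,15,70,230)])
cv2.imwrite('pics/m1.png',m); print(m.shape)
cv2.imwrite('pics/m2.png',up(b,170,120,110,60,6))
for n,im in(('w1',a),('w2',b)):
    h=cv2.cvtColor(im,cv2.COLOR_BGR2HSV)
    ch=((h[...,0]<14)&(h[...,1]>120)&(h[...,2]>60)&(h[...,2]<190)).astype(np.uint8)
    k,_,st,ce=cv2.connectedComponentsWithStats(ch)
    print(n,[(ce[i].round(1).tolist(),st[i].tolist()) for i in range(1,k) if st[i][4]>60])
    al=((h[...,1]<45)&(h[...,2]>110)).astype(np.uint8)
    k,_,st,ce=cv2.connectedComponentsWithStats(al)
    print(n,[(ce[i].round(1).tolist(),st[i].tolist()) for i in range(1,k) if st[i][4]>400])
```

```text
(575, 750, 3)
w1 [([161.4, 69.5], [149, 55, 25, 29, 447]), ([172.9, 129.9], [163, 119, 21, 23, 390]), ([174.1, 166.9], [163, 156, 23, 24, 354])]
w1 [([361.4, 137.5], [341, 39, 46, 191, 3695]), ([93.2, 475.6], [0, 470, 206, 10, 1544])]
w2 [([398.4, 51.7], [387, 37, 25, 29, 444]), ([400.4, 114.0], [391, 103, 20, 23, 385]), ([395.7, 152.0], [385, 140, 22, 25, 358])]
w2 [([580.4, 125.0], [540, 24, 63, 192, 3595]), ([30.8, 265.0], [3, 247, 58, 37, 939]), ([83.3, 475.7], [0, 471, 189, 9, 1357])]
```

View pics/m1.png

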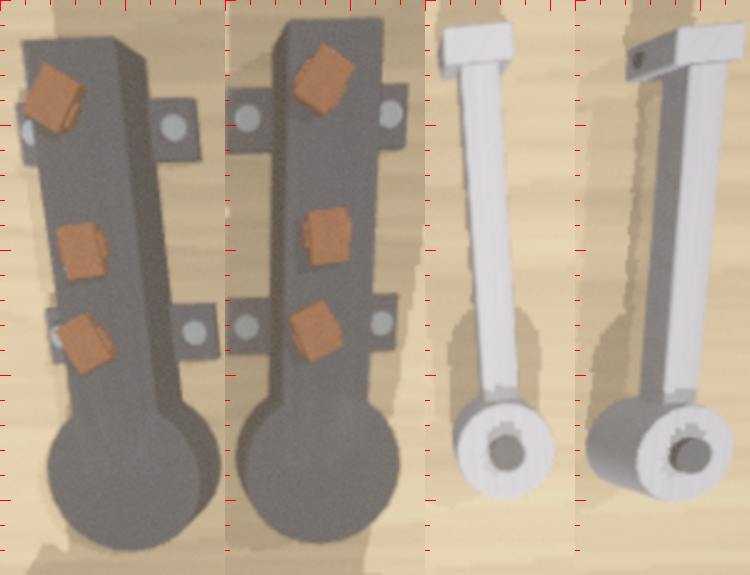

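View pics/m2.png

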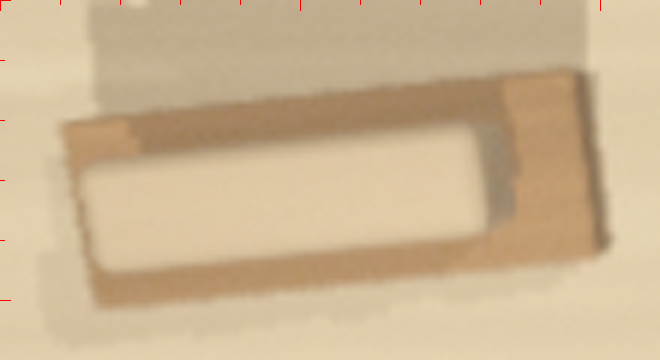

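The crops give clean corners: stand end corners, round rim, arm weight circle and foot, and the scraper ridge and base. Now I'll triangulate them and check sizes.

Run:
```python
from h import *
np.set_printoptions(precision=4,suppress=True)
c1,c2=[dict(np.load(f)) for f in('w1.npz','w2.npz')]; cs=arm.calibration('side')
P1=[[148.8,46],[185.6,44.8],[189.6,219.6],[367.4,210],[356.2,47.8],[161.4,69.5],[172.9,129.9],[174.1,166.9]]
P2=[[385.6,28],[423.2,27.2],[399.2,206.8],[578.6,196.2],[588.6,32.9],[398.4,51.7],[400.4,114],[395.7,152]]
n=['endL','endR','round','weight','foot','chF','chM','chN']
M=meet(c1,P1,c2,P2)
for a,b in zip(n,M): print(a,b)
for c,P in((c1,P1),(c2,P2)):
    e=onplane(c,P[:3],.045); w=onplane(c,P[3:4],.046)[0]; f=onplane(c,P[4:5],.038)[0]
    m=(e[0]+e[1])/2; d=m-e[2]
    print('stand: width',np.linalg.norm(e[0]-e[1]),'len',np.linalg.norm(d),'(205) yaw',np.arctan2(d[1],d[0]),'round',e[2],'end',m)
    d=f-w;print('arm: len',np.linalg.norm(d),'(190) yaw',np.arctan2(d[1],d[0]),'weight',w,'foot',f,'balance',w+d*57/190)
    print('chips',onplane(c,P[5:],.055))
r=onplane(c2,[[183.7,147.2],[248.7,140.3],[251.7,158.7],[187.3,165.3]],.06)
b=onplane(c2,[[180.3,140.3],[265.8,131.8],[269.5,162],[186.2,171]],.024)
for q in(r,b):
    print(q.mean(0),[np.linalg.norm(q[i]-q[(i+1)%4]) for i in range(4)], 'yaw long', np.arctan2(*(q[0]-q[1]+q[3]-q[2])[[1,0]])-np.pi/2)
# scraper height: ridge centre two views
ct=arm.calibration('top')
im=cv2.imread('pics/side0.png')[290:350,255:300]
print('side px pred of ridge centre',proj(cs,r.mean(0)),'base',proj(cs,b.mean(0)), 'ridge corners',proj(cs,r))
```

```text
endL [0.6691 0.0246 0.0439 0.0002]
endR [ 0.6701 -0.0175  0.0438  0.0003]
round [ 0.4667 -0.0025  0.0431  0.0008]
weight [ 0.4805 -0.2299  0.0439  0.    ]
foot [ 0.6685 -0.2109  0.0366  0.    ]
chF [0.6435 0.0102 0.0504 0.0005]
chM [0.5775 0.0041 0.0502 0.0001]
chN [0.5343 0.0072 0.0503 0.    ]
stand: width 0.04197686369405903 len 0.20181966961942854 (205) yaw 0.03132183691327461 round [ 0.4675 -0.0032  0.045 ] end [0.6692 0.0031 0.045 ]
arm: len 0.18840963578342437 (190) yaw 0.10043135758235433 weight [ 0.4809 -0.2296  0.046 ] foot [ 0.6682 -0.2108  0.038 ] balance [ 0.5371 -0.224   0.0436]
chips [[0.6424 0.0082 0.055 ]
 [0.5773 0.0021 0.055 ]
 [0.5347 0.0053 0.055 ]]
stand: width 0.041916395500876655 len 0.20289273132957286 (205) yaw 0.029065365833306198 round [ 0.4667 -0.0021  0.045 ] end [0.6695 0.0038 0.045 ]
arm: len 0.18842455785520995 (190) yaw 0.09808514183185654 weight [ 0.4809 -0.2284  0.046 ] foot [ 0.6682 -0.2099  0.038 ] balance [ 0.5371 -0.2228  0.0436]
chips [[0.6428 0.0111 0.055 ]
 [0.5773 0.0051 0.055 ]
 [0.5345 0.0082 0.055 ]]
[0.5337 0.2177 0.06  ] [np.float64(0.07694785097256834), np.float64(0.021073335535874593), np.float64(0.07720155286043531), np.float64(0.020953467140421945)] yaw long 0.09784313219883223
[0.5339 0.2183 0.024 ] [np.float64(0.10895259553902671), np.float64(0.037264808455525884), np.float64(0.10866827995784345), np.float64(0.03849750783639547)] yaw long 0.0974815956171311
side px pred of ridge centre [[275.6904 311.5037]] base [[276.1419 320.6723]] ridge corners [[266.1916 324.7671]
 [275.9024 297.0217]
 [284.8601 298.7123]
 [275.4327 326.6932]]
```

Run:
```python
from h import *
o=arm.observe();print(o['joints'].round(3),o['position'].round(4),o['ee_rot'].round(4))
```

```text
[ 0.005  0.163 -0.363  1.714  0.061  1.275 -1.945] [0.4776 0.0952 0.3262] [ 3.1405e+00 -4.2000e-03 -3.0000e-04]
```

```bash
python3 -m pendant '{"slide":[[0.063,-0.137,0],[0.063,-0.136,0],[0.062,-0.136,0],[0,0,0.049],[0,0,0.049],[0,0,0.049],[0,0,0.049],[0,0,0.049],[0,0,0.049],[0,0,0.049]],"dr":[[0,0,0],[0,0,0],[0,0,0],[0,0,-0.993],[0,0,-0.993],[0,0,-0.993],[0,0,-0.993],[0,0,-0.993],[0,0,-0.993],[0,0,-0.993]],"claw":[1,1,1,1,1,1,1,1,1,1]}'
python3 -m pendant '{"slide":[[0,0,0.049],[0,0,0.049],[0,0,0.049],[0,0,0.049],[0,0,0.049],[0,0,0.049],[0,0,0.049],[0,0,0],[0,0,0]],"dr":[[0,0,-0.993],[0,0,-0.993],[0,0,-0.993],[0,0,-0.993],[0,0,-0.993],[0,0,-0.993],[0,0,-0.993],[0,0,0],[0,0,0]],"claw":[1,1,1,1,1,1,1,1,1]}'
cat >> h.py <<'E'
def togo(P,yaw,m=np.eye(3)):
    "tool-axes shift and turn (in units) to reach TCP P with tool x at world yaw, pointing down"
    o=arm.observe(); A=rot(o['ee_rot']); x=np.array([np.cos(yaw),np.sin(yaw),0]); z=np.array([0,0,-1.]); G=np.c_[x,np.cross(z,x),z]
    print('pos',o['position'].round(4),'j',o['joints'].round(2),'F',o['force'].round(1),'t',o['clock'],'w',o['width'],'g',o['gripper_force'])
    print('slide',((np.array(P)-o['position'])@A/0.3).round(4),'dr',(R.from_matrix(A.T@G).as_rotvec()/0.12).round(3),'yaw',np.arctan2(A[1,0],A[0,0]).round(4))
E
python3 -c "
from h import *
togo([.534,.218,.029],np.pi/2+.098)"
```

```text
clock: 3.6
position: [0.535, 0.2166, 0.2225]
ee_rot: [2.871, 1.272, -0.001]
force: [0.0, 0.1, -0.4]
width: 0.996
gripper_force: 0.0
clock: 4.5
position: [0.5346, 0.2178, 0.1204]
ee_rot: [2.118, 2.32, -0.002]
force: [0.5, 0.1, -0.5]
width: 0.994
gripper_force: 0.0
pos [0.5346 0.2178 0.1204] j [ 0.01  0.57 -0.72  1.77  0.45  0.97 -0.79] F [ 0.5  0.1 -0.5] t 4.5 w 0.9938409595855775 g 0.0
slide [ 0.001  -0.0017  0.3046] dr [-0.005  0.007 -0.061] yaw 1.6615
```

```bash
python3 -m pendant '{"slide":[[0,-0.002,0.07],[0,0,0.07],[0,0,0.07],[0,0,0.06],[0,0,0.035],[0,0,0],[0,0,0],[0,0,0],[0,0,0],[0,0,0]],"dr":[[0,0,-0.06],[0,0,0],[0,0,0],[0,0,0],[0,0,0],[0,0,0],[0,0,0],[0,0,0],[0,0,0],[0,0,0]],"claw":[1,1,1,1,1,1,0,0,0,0]}' 30
python3 -m pendant '{"slide":[[0,0,0],[0,0,0]],"dr":[[0,0,0],[0,0,0]],"claw":[0,0]}' 30
python3 -c "
from h import *
togo([.47,-.0024,.13],np.pi/2+.030)"
```

```text
clock: 5.5
position: [0.5336, 0.2199, 0.0296]
ee_rot: [2.103, 2.333, 0.001]
force: [-0.4, 0.6, 0.8]
width: 0.701
gripper_force: 0.0
clock: 5.7
position: [0.5334, 0.2198, 0.0291]
ee_rot: [2.103, 2.334, 0.0]
force: [-0.6, -0.2, 0.6]
width: 0.529
gripper_force: 0.0
pos [0.5334 0.2198 0.0291] j [-0.04  0.68 -0.64  1.85  0.56  0.8  -0.87] F [-0.6 -0.2  0.6] t 5.7 w 0.5291745261844829 g 0.0
slide [-0.7146 -0.2869 -0.3362] dr [0.001 0.    0.617] yaw 1.6749
```

```bash
python3 -m pendant '{"slide":[[0,0,0],[0,0,0],[0,0,0],[0,0,0],[0,0,0],[0,0,0]],"dr":[[0,0,0],[0,0,0],[0,0,0],[0,0,0],[0,0,0],[0,0,0]],"claw":[0,0,0,0,0,0]}' 30
python3 -m pendant '{"slide":[[0,0,-0.08],[0,0,-0.08],[0,0,-0.08],[0,0,-0.08],[0,0,0]],"dr":[[0,0,0.15],[0,0,0.15],[0,0,0.15],[0,0,0.15],[0,0,0]],"claw":[0,0,0,0,0]}' 30
python3 -c "
from h import *
togo([.468,-.0024,.085],np.pi/2+.030)"
```

```text
clock: 6.3
position: [0.5332, 0.2197, 0.029]
ee_rot: [-2.103, -2.334, 0.0]
force: [-0.5, -0.1, 0.2]
width: 0.238
gripper_force: 30.0
clock: 6.8
position: [0.5348, 0.221, 0.128]
ee_rot: [2.185, 2.255, 0.007]
force: [1.5, 0.0, -1.9]
width: 0.236
gripper_force: 30.0
pos [0.5348 0.221  0.128 ] j [ 0.01  0.56 -0.71  1.77  0.43  0.97 -0.84] F [ 1.5  0.  -1.9] t 6.8 w 0.2358996867075256 g 29.976318776607513
slide [-0.7375 -0.2466  0.1408] dr [ 0.037 -0.016  0.014] yaw 1.6025
```

```bash
python3 -m pendant '{"slide":[[-0.1475,-0.0493,0],[-0.1475,-0.0493,0],[-0.1475,-0.0493,0],[-0.1475,-0.0493,0],[-0.1475,-0.0493,0],[0,0,0.05],[0,0,0.05],[0,0,0.04],[0,0,0],[0,0,0]],"dr":[[0,0,0.014],[0,0,0],[0,0,0],[0,0,0],[0,0,0],[0,0,0],[0,0,0],[0,0,0],[0,0,0],[0,0,0]],"claw":[0,0,0,0,0,0,0,0,0,0]}' 30
python3 - <<'E'
from h import *
togo([.468,-.0024,.0757],np.pi/2+.030)
snap('side','s1.png'); im=cv2.imread('pics/s1.png')[180:330,220:400]; cv2.imwrite('pics/s1c.png',cv2.resize(im,None,fx=4,fy=4,interpolation=2))
E
```

```text
clock: 7.8
position: [0.466, -0.003, 0.0828]
ee_rot: [-2.185, -2.256, 0.001]
force: [-0.1, -0.9, -1.1]
width: 0.237
gripper_force: 30.0
pos [ 0.466  -0.003   0.0828] j [ 0.43  0.47 -0.7   2.07  0.44  0.75 -0.51] F [-0.1 -0.9 -1.1] t 7.8 w 0.23677933403573853 g 29.976017475128174
slide [0.0019 0.0068 0.0236] dr [-0.008 -0.003  0.015] yaw 1.6026
```

View pics/s1c.png

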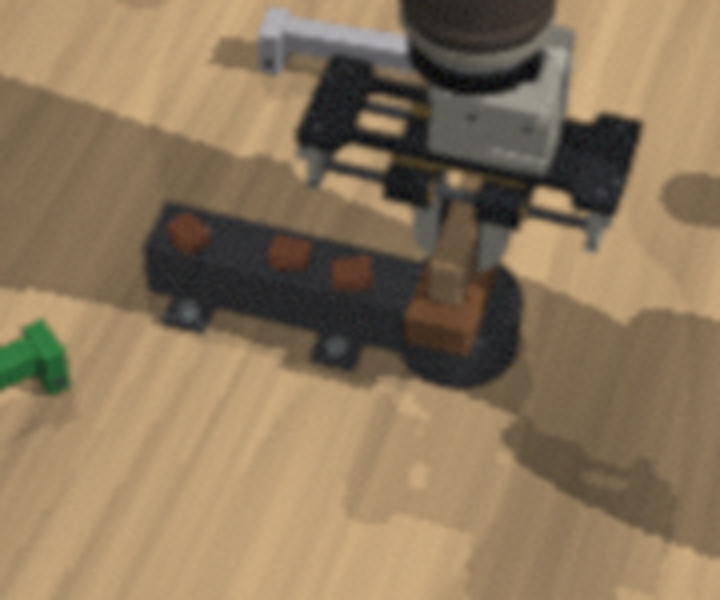

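The scraper sits level over the round end, behind all three chips (crop about (445,310)). I'll lower it to about 1–2 mm clearance and wipe.

```bash
python3 -m pendant '{"slide":[[0.002,0,0.012],[0,0,0.0115],[0,0,0],[0,0.02,0],[0,0.03,0],[0,0.03,0],[0,0.03,0],[0,0.03,0],[0,0.03,0],[0,0.03,0]],"dr":[[0,0,0],[0,0,0],[0,0,0],[0,0,0],[0,0,0],[0,0,0],[0,0,0],[0,0,0],[0,0,0],[0,0,0]],"claw":[0,0,0,0,0,0,0,0,0,0]}' 30
python3 -c "
from h import *
togo([.70,.0045,.0757],np.pi/2+.030)"
```

```text
clock: 8.85
position: [0.5269, -0.0012, 0.0759]
ee_rot: [-2.187, -2.255, 0.0]
force: [-0.1, -0.6, -1.5]
width: 0.236
gripper_force: 30.0
pos [ 0.5269 -0.0012  0.0759] j [ 0.39  0.55 -0.67  1.94  0.47  0.81 -0.51] F [-0.1 -0.6 -1.5] t 8.85 w 0.2364541520425913 g 29.97615873813629
slide [0.0014 0.5772 0.0006] dr [-0.001 -0.     0.003] yaw 1.6012
```

```bash
python3 -m pendant '{"slide":[[0,0.035,0],[0,0.035,0],[0,0.035,0],[0,0.035,0],[0,0.035,0],[0,0.035,0],[0,0.035,0],[0,0.035,0],[0,0.035,0],[0,0.035,0]],"dr":[[0,0,0],[0,0,0],[0,0,0],[0,0,0],[0,0,0],[0,0,0],[0,0,0],[0,0,0],[0,0,0],[0,0,0]],"claw":[0,0,0,0,0,0,0,0,0,0]}' 30
python3 -m pendant '{"slide":[[0,0.035,0],[0,0.035,0],[0,0.035,0],[0,0.035,0],[0,0.035,0],[0,0.035,0],[0,0.035,0],[0,0,0],[0,0,0]],"dr":[[0,0,0],[0,0,0],[0,0,0],[0,0,0],[0,0,0],[0,0,0],[0,0,0],[0,0,0],[0,0,0]],"claw":[0,0,0,0,0,0,0,0,0]}' 30
python3 - <<'E'
from h import *
togo([.534,.22,.128],np.pi/2+.030)
snap('side','s2.png'); im=cv2.imread('pics/s2.png')[150:330,180:400]; cv2.imwrite('pics/s2c.png',cv2.resize(im,None,fx=3.3,fy=3.3,interpolation=2))
E
```

```text
clock: 9.85
position: [0.632, 0.002, 0.0759]
ee_rot: [2.187, 2.255, -0.0]
force: [0.2, -0.2, -1.5]
width: 0.24
gripper_force: 30.0
clock: 10.75
position: [0.7044, 0.0044, 0.0757]
ee_rot: [-2.187, -2.255, 0.0]
force: [-1.2, -0.2, -1.5]
width: 0.239
gripper_force: 30.0
pos [0.7044 0.0044 0.0757] j [ 0.27  0.78 -0.62  1.47  0.49  1.05 -0.42] F [-1.2 -0.2 -1.5] t 10.75 w 0.23869972040665013 g 29.976078271865845
slide [ 0.7357 -0.5459 -0.174 ] dr [-0.004 -0.001  0.005] yaw 1.6014
```

View pics/s2c.png

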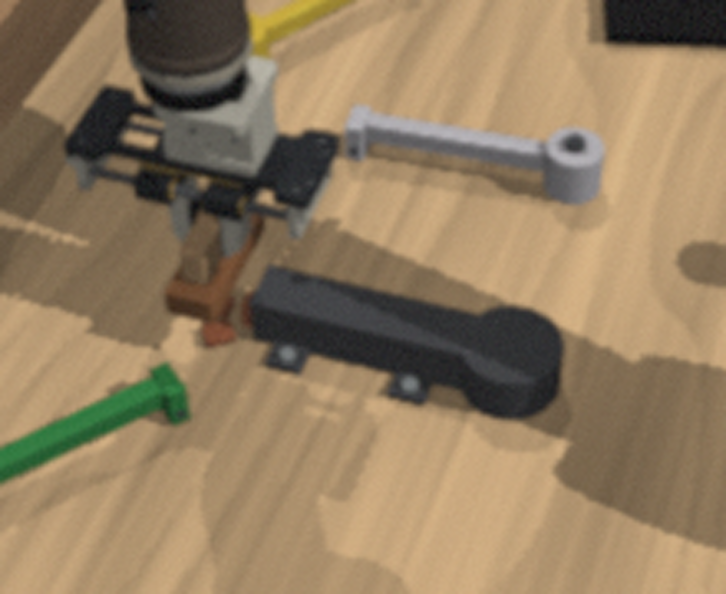

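The stand top is clear, with one chip on the table at (215,333) in the crop and one close to the stand's end at (245,305). I'll ease forward before lifting so nothing is trapped between scraper and stand, then carry the scraper back to its old place.

```bash
python3 -m pendant '{"slide":[[0,0.04,0],[0,0.04,0],[0,0,0],[0,0,-0.06],[0,0,-0.06],[0,0,-0.06],[0.1,-0.085,0],[0.1,-0.085,0],[0.1,-0.085,0],[0.1,-0.085,0]],"dr":[[0,0,0],[0,0,0],[0,0,0],[0,0,0],[0,0,0],[0,0,0],[0,0,0],[0,0,0],[0,0,0],[0,0,0]],"claw":[0,0,0,0,0,0,0,0,0,0]}' 30
python3 -m pendant '{"slide":[[0.1,-0.085,0],[0.1,-0.085,0],[0.1,-0.085,0],[0.036,-0.03,0],[0,0,0],[0,0,0]],"dr":[[0,0,0],[0,0,0],[0,0,0],[0,0,0],[0,0,0],[0,0,0]],"claw":[0,0,0,0,0,0]}' 30
python3 - <<'E'
from h import *
togo([.534,.22,.029],np.pi/2+.030)
c,im=snap('top','t2.png'); h=cv2.cvtColor(im,cv2.COLOR_RGB2HSV)
ch=((h[...,0]<14)&(h[...,1]>120)&(h[...,2]>50)&(h[...,2]<200)).astype(np.uint8)
k,_,st,ce=cv2.connectedComponentsWithStats(ch)
for i in range(1,k):
    if st[i][4]>8 and 150<ce[i][1]<300 and 180<ce[i][0]<400: print(ce[i],st[i],onplane(c,[ce[i]],.008))
cv2.imwrite('pics/t2c.png',cv2.resize(im[140:300,180:400,::-1],None,fx=3.6,fy=3.6,interpolation=2))
E
```

```text
clock: 11.8
position: [0.622, 0.123, 0.1324]
ee_rot: [2.186, 2.254, 0.003]
force: [1.1, 0.5, -0.6]
width: 0.235
gripper_force: 30.0
clock: 12.4
position: [0.5354, 0.2192, 0.1312]
ee_rot: [2.186, 2.253, 0.002]
force: [-0.9, -1.0, -2.0]
width: 0.239
gripper_force: 30.0
pos [0.5354 0.2192 0.1312] j [-0.    0.55 -0.69  1.76  0.42  0.98 -0.83] F [-0.9 -1.  -2. ] t 12.4 w 0.23916583653124088 g 29.975852966308594
slide [ 0.003  -0.0053  0.3405] dr [0.018 0.006 0.   ] yaw 1.6008
[291.46511628 199.41860465] [289 196   6   8  43] [[0.70659678 0.00638555 0.008     ]]
[282.57777778 203.42222222] [279 200   8   8  45] [[0.69359793 0.03484202 0.008     ]]
[291.16666667 207.11111111] [288 206   7   3  18] [[0.68109755 0.00735502 0.008     ]]
```

View pics/t2c.png

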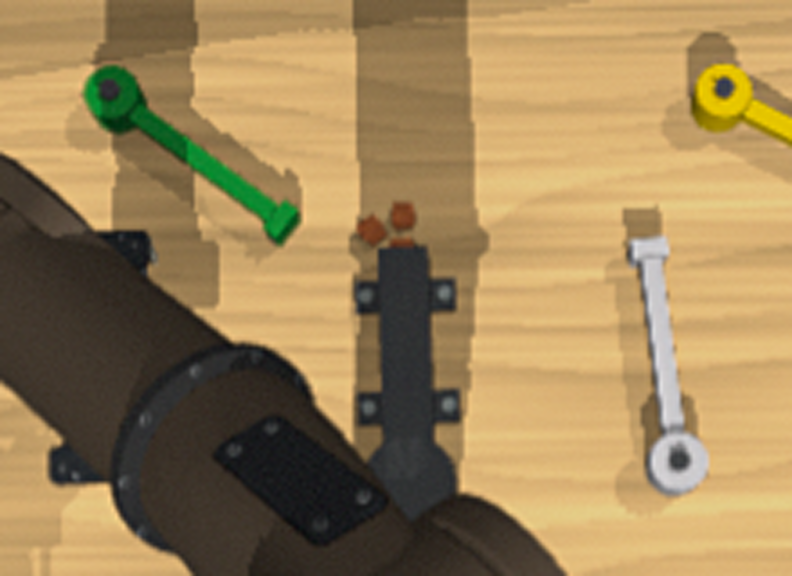

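All three chips are off the stand, at crop (402,215), (371,230) and (402,243) just beyond its end. Next I'll set the scraper down.

```bash
python3 -m pendant '{"slide":[[0.003,-0.005,0.07],[0,0,0.08],[0,0,0.08],[0,0,0.06],[0,0,0.035],[0,0,0.013],[0,0,0],[0,0,0],[0,0,0],[0,0,0]],"dr":[[0.018,0.006,0],[0,0,0],[0,0,0],[0,0,0],[0,0,0],[0,0,0],[0,0,0],[0,0,0],[0,0,0],[0,0,0]],"claw":[0,0,0,0,0,0,0,0,1,1]}' 30
python3 -m pendant '{"slide":[[0,0,0],[0,0,0],[0,0,0],[0,0,0],[0,0,0],[0,0,-0.08],[0,0,-0.12],[0,0,-0.12],[0,0,-0.12],[0,0,-0.12]],"dr":[[0,0,0],[0,0,0],[0,0,0],[0,0,0],[0,0,0],[0,0,0],[0,0,0],[0,0,0],[0,0,0],[0,0,0]],"claw":[1,1,1,1,1,1,1,1,1,1]}'
python3 -c "
from h import *
togo([.5371,-.2232,.2],.0985)"
```

```text
clock: 13.45
position: [0.5332, 0.2209, 0.029]
ee_rot: [-2.187, -2.253, 0.0]
force: [-0.1, 0.3, -1.4]
width: 0.364
gripper_force: 0.0
clock: 14.45
position: [0.5328, 0.2207, 0.198]
ee_rot: [-2.186, -2.254, 0.002]
force: [0.7, -0.0, -0.2]
width: 0.999
gripper_force: 0.0
pos [0.5328 0.2207 0.198 ] j [ 0.03  0.49 -0.73  1.69  0.36  1.11 -0.78] F [ 0.7 -0.  -0.2] t 14.45 w 0.9987343187039869 g 0.0
slide [-1.4794 -0.0311 -0.0076] dr [-2.0000e-02  9.0000e-03  1.2525e+01] yaw 1.6015
```

```bash
python3 -m pendant '{"slide":[[-0.148,-0.014,-0.02],[-0.148,-0.014,-0.02],[-0.148,-0.014,-0.02],[-0.148,-0.014,-0.02],[-0.148,-0.014,-0.02],[-0.148,-0.014,-0.02],[-0.148,-0.014,-0.02],[-0.148,-0.014,-0.02],[-0.148,-0.014,-0.02],[-0.148,-0.014,-0.02]],"dr":[[0,0,0],[0,0,0],[0,0,0],[0,0,0],[0,0,0],[0,0,0],[0,0,0],[0,0,0],[0,0,0],[0,0,0]],"claw":[1,1,1,1,1,1,1,1,1,1]}'
python3 -m pendant '{"slide":[[0,0,0],[0,0,0],[0,0,0],[0,0,0],[0,0,0],[0,0,0],[0,0,0],[0,0,0],[0,0,0],[0,0,0]],"dr":[[0,0,0.964],[0,0,0.964],[0,0,0.964],[0,0,0.964],[0,0,0.964],[0,0,0.964],[0,0,0.964],[0,0,0.964],[0,0,0.964],[0,0,0.964]],"claw":[1,1,1,1,1,1,1,1,1,1]}'
python3 -m pendant '{"slide":[[0,0,0],[0,0,0],[0,0,0],[0,0,0],[0,0,0]],"dr":[[0,0,0.964],[0,0,0.964],[0,0,0.964],[0,0,0],[0,0,0]],"claw":[1,1,1,1,1]}'
python3 - <<'E'
from h import *
togo([.5376,-.2233,.009],.0985)
c,im=snap('wrist','w3.png'); np.savez('w3.npz',**c)
h=cv2.cvtColor(im,cv2.COLOR_RGB2HSV)
print(proj(c,[[.481,-.229,.046],[.668,-.2105,.038]]))
cv2.imwrite('pics/w3c.png',cv2.resize(im[0:330,200:520,::-1],None,fx=1.8,fy=1.8,interpolation=2))
E
```

```text
clock: 15.45
position: [0.5042, -0.2262, 0.2568]
ee_rot: [-2.186, -2.254, 0.002]
force: [1.8, 0.5, 0.4]
width: 1.006
gripper_force: 0.0
clock: 16.45
position: [0.5047, -0.2242, 0.2563]
ee_rot: [-3.065, -0.685, 0.003]
force: [0.1, 0.4, 0.4]
width: 1.001
gripper_force: 0.0
clock: 16.95
position: [0.5047, -0.2242, 0.2564]
ee_rot: [-3.137, -0.159, 0.004]
force: [0.1, 1.1, -0.7]
width: 1.001
gripper_force: 0.0
pos [ 0.5047 -0.2242  0.2564] j [ 0.6   0.32 -0.37  1.68  0.13  1.16 -1.27] F [ 0.1  1.1 -0.7] t 16.95 w 1.0011830325355502 g 0.0
slide [0.1111 0.0088 0.8243] dr [-0.006  0.018  0.022] yaw 0.1012
[[323.62370567 231.16560067]
 [324.57380272  40.00548845]]
```

View pics/w3c.png

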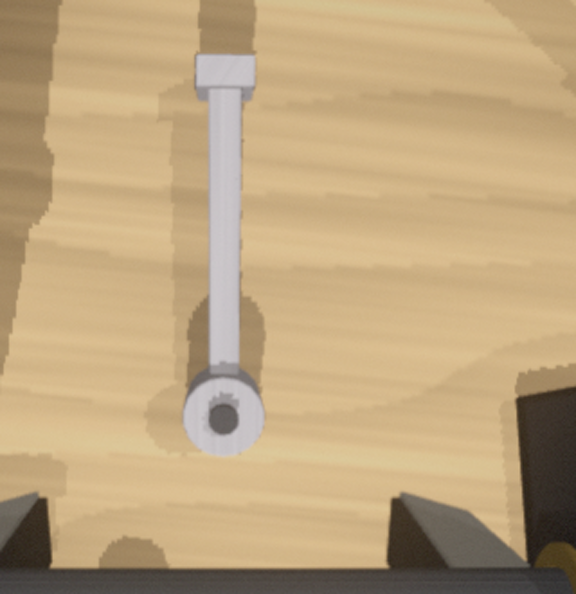

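The crop shows the weight's centre at full-image (324.4,231.1) and the foot at (325.3,39.4), within 1 px of my predictions, so I'll grasp at the balance point.

```bash
python3 -m pendant '{"slide":[[0.111,0.012,0],[0,0,0.14],[0,0,0.14],[0,0,0.14],[0,0,0.13],[0,0,0.12],[0,0,0.08],[0,0,0.05],[0,0,0.024],[0,0,0]],"dr":[[-0.006,0.018,0.022],[0,0,0],[0,0,0],[0,0,0],[0,0,0],[0,0,0],[0,0,0],[0,0,0],[0,0,0],[0,0,0]],"claw":[0.6,0.6,0.6,0.6,0.6,0.6,0.6,0.6,0.6,0.6]}'
python3 -c "
from h import *
togo([.5377,-.2241,.009],.0985)"
```

```text
clock: 18.0
position: [0.5383, -0.2247, 0.0088]
ee_rot: [-3.138, -0.15, 0.001]
force: [-0.1, -0.8, -0.5]
width: 0.599
gripper_force: 0.0
pos [ 0.5383 -0.2247  0.0088] j [ 0.51  0.65 -0.29  1.86  0.28  0.67 -1.43] F [-0.1 -0.8 -0.5] t 18.0 w 0.5987870670685183 g 0.0
slide [-0.0017 -0.002  -0.0005] dr [-0.004  0.003 -0.025] yaw 0.0955
```

Close firmly, then lift slightly and check the moment.

```bash
python3 -m pendant '{"slide":[[-0.0017,-0.002,0],[0,0,0],[0,0,0],[0,0,0],[0,0,0],[0,0,0],[0,0,0],[0,0,0]],"dr":[[0,0,-0.02],[0,0,0],[0,0,0],[0,0,0],[0,0,0],[0,0,0],[0,0,0],[0,0,0]],"claw":[0,0,0,0,0,0,0,0]}' 50
python3 -c "
from h import *
print(arm.observe()['ft_torque'].round(3));togo([.5377,-.2241,.009],.0985)"
python3 -m pendant '{"slide":[[0,0,-0.03],[0,0,-0.08],[0,0,-0.12],[0,0,-0.12],[0,0,-0.11],[0,0,0],[0,0,0]],"dr":[[0,0,0],[0,0,0],[0,0,0],[0,0,0],[0,0,0],[0,0,0],[0,0,0]],"claw":[0,0,0,0,0,0,0]}' 50
python3 - <<'E'
from h import *
print(arm.observe()['ft_torque'].round(3))
c,im=snap('wrist','w4.png')
a=0.03; w=np.array([.4667,-.0026,.045]); S=w+.057*np.array([np.cos(a),np.sin(a),0])
print('seat',S); togo([S[0],S[1],.104],a)
E
```

```text
clock: 18.8
position: [0.5379, -0.2242, 0.0094]
ee_rot: [3.138, 0.153, 0.001]
force: [-1.1, 0.7, 4.9]
width: 0.195
gripper_force: 50.0
[0.092 0.314 0.004]
pos [ 0.5379 -0.2242  0.0094] j [ 0.51  0.65 -0.29  1.86  0.28  0.67 -1.43] F [-1.1  0.7  4.9] t 18.8 w 0.19475637537120352 g 50.00127553939819
slide [-0.0005 -0.0002  0.0012] dr [ 0.    -0.003 -0.011] yaw 0.0972
clock: 19.5
position: [0.5375, -0.2243, 0.1473]
ee_rot: [3.138, 0.152, 0.001]
force: [-0.7, -1.1, -3.8]
width: 0.196
gripper_force: 50.0
[0.026 0.013 0.02 ]
seat [ 0.52367435 -0.00089026  0.045     ]
pos [ 0.5367 -0.2241  0.1462] j [ 0.56  0.47 -0.35  1.75  0.19  0.95 -1.35] F [ 0.9  0.4 -4.2] t 19.55 w 0.18681003111531658 g 49.999144077301025
slide [ 0.029  -0.7447  0.1409] dr [-0.004  0.013  0.559] yaw 0.097
```

```bash
python3 -m pendant '{"slide":[[0,0,0],[0,-0.07,0],[0,-0.1,0],[0,-0.12,0],[0,-0.12,0],[0,-0.12,0],[0,-0.1,0],[0,-0.07,0],[0,-0.03,0],[0,0,0]],"dr":[[0,0,0.279],[0,0,0.28],[0,0,0],[0,0,0],[0,0,0],[0,0,0],[0,0,0],[0,0,0],[0,0,0],[0,0,0]],"claw":[0,0,0,0,0,0,0,0,0,0]}' 50
python3 - <<'E'
from h import *
togo([.523,-.0010,.104],.03)
E
```

```text
clock: 20.55
position: [0.5299, -0.0042, 0.1463]
ee_rot: [-3.141, -0.05, 0.002]
force: [0.2, 0.8, -2.7]
width: 0.189
gripper_force: 50.0
pos [ 0.5299 -0.0042  0.1463] j [ 0.21  0.4  -0.4   1.88  0.19  0.9  -1.82] F [ 0.2  0.8 -2.7] t 20.55 w 0.18872043246768058 g 49.99920666217804
slide [-0.0223 -0.0114  0.141 ] dr [-0.004  0.013  0.013] yaw 0.0316
```

```bash
python3 -m pendant '{"slide":[[-0.011,-0.006,0.03],[-0.011,-0.006,0.05],[0,0,0.04],[0,0,0.021],[0,0,0],[0,0,0],[0,0,0]],"dr":[[-0.004,0.013,0.013],[0,0,0],[0,0,0],[0,0,0],[0,0,0],[0,0,0],[0,0,0]],"claw":[0,0,0,0,0,0,0]}' 50
python3 - <<'E'
from h import *
togo([.523,-.0010,.104],.03)
ct,it=snap('top','t5.png'); cs,isd=snap('side','s5.png'); cw,iw=snap('wrist','w5.png'); np.savez('w5.npz',**cw)
a=cv2.resize(it[180:310,240:350,::-1],(330,390),interpolation=2)
b=cv2.resize(isd[190:320,220:376,::-1],(468,390),interpolation=2)
cv2.imwrite('pics/m5.png',np.hstack([a,b]))
cv2.imwrite('pics/w5c.png',cv2.resize(iw[0:290,200:440,::-1],None,fx=2,fy=2,interpolation=2))
x=np.array([np.cos(.03),np.sin(.03),0]);S=np.array([.523,-.001,0])
P=[S-.057*x+[0,0,.141],S+.133*x+[0,0,.133],S-.057*x+[0,0,.045],S+.148*x+[0,0,.045]]
for n,c in(('top',ct),('side',cs),('wrist',cw)): print(n,proj(c,P).round(1).tolist())
E
```

```text
clock: 21.25
position: [0.5243, -0.002, 0.1053]
ee_rot: [3.141, 0.044, 0.004]
force: [0.7, -0.0, -3.0]
width: 0.193
gripper_force: 50.0
pos [ 0.5243 -0.002   0.1053] j [ 0.19  0.44 -0.38  1.94  0.23  0.8  -1.86] F [ 0.7 -0.  -3. ] t 21.25 w 0.19283311715747015 g 49.99903321266174
slide [-0.0043 -0.0034  0.0043] dr [ 0.003 -0.022 -0.015] yaw 0.0282
top [[292.6, 268.0], [290.7, 203.9], [294.0, 272.4], [291.9, 207.1]]
side [[335.6, 226.5], [260.5, 211.5], [333.9, 253.2], [257.1, 234.7]]
wrist [[319.0, 451.8], [317.6, -50.4], [319.9, 334.7], [319.2, -0.0]]
```

View pics/m5.png

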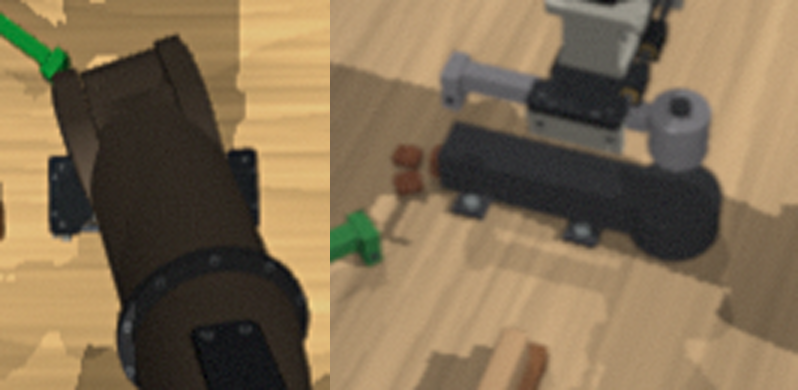

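The side view shows the arm level above the stand. Its weight top at (336.7,225) and foot top at (262.7,210.7) are within 2 px of prediction, the chips lie beyond the stand's end, and the scraper is on the table. One small correction remains, then settle.

```bash
python3 -m pendant '{"slide":[[-0.004,-0.003,0.004],[0,0,0],[0,0,0],[0,0,0],[0,0,0],[0,0,0],[0,0,0],[0,0,0]],"dr":[[0,-0.02,-0.015],[0,0,0],[0,0,0],[0,0,0],[0,0,0],[0,0,0],[0,0,0],[0,0,0]],"claw":[0,0,0,0,0,0,0,0]}' 50
python3 - <<'E'
from h import *
togo([.523,-.0010,.104],.03); o=arm.observe(); print(o['ft_torque'].round(3),abs(o['dq']).max())
E
```

```text
clock: 22.2
position: [0.5225, -0.0011, 0.1036]
ee_rot: [3.141, 0.048, -0.001]
force: [-0.2, 0.8, -4.6]
width: 0.194
gripper_force: 50.0
pos [ 0.5225 -0.0011  0.1036] j [ 0.19  0.45 -0.38  1.94  0.23  0.8  -1.86] F [-0.2  0.8 -4.6] t 22.2 w 0.19446446489345665 g 49.999127984046936
slide [ 0.0015 -0.0001 -0.0013] dr [0.003 0.006 0.002] yaw 0.0303
[ 0.082  0.022 -0.009] 0.0008979784925243775
```

```bash
python3 -c "
from cell import arm
print(arm.sign_off())"
```

```text
the job is handed in; nothing more can be done
None
```

The job is handed in at about 22 s: all three chips are off the stand's top, the scraper is flat on the table, and the aluminium arm is held level by its balance point about 5 cm above the stand and lined up with it; one chip may be leaning against the stand's end.

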